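Tension the pasta roller and lock it with its pin

ROBOT

A 6-joint arm with a two-finger parallel gripper is mounted at the origin on a cart in front of the work surface, level with it; the furniture and walls round the work are solid. World frame = base frame: x ahead of the robot, y to its left, z up, the work surface at z = 0. Lengths are in mm, angles in rad, forces in N, time in s.
With the tool pointing down it reaches from about 350 to 875 mm from the base axis. Payload 4.2 kg.
Tool frame: the origin (TCP) lies at the very end of the fingers, on their centre line; the grasp point (between the pads) lies arm.grip_point_offset behind it (arm.grip_point_offset is the distance from the TCP to the grasp point, in mm); z points along the fingers, y is the line along which they close (so a half turn about z gives the same grasp; the last joint's range is limited). The gripper opens to 85 mm and grips with 20 to 120 N. Pads are 22 mm wide; open, the fingers measure 114 mm over their backs; the gripper's body (76 mm by 85 mm) begins 54 mm behind the grasp point. The pads swing forward as they close: fully open they stand 13 mm farther back than shut.
Start: joints at [-0.998, 0.385, 0.008, 0, -1.194, -0.259], TCP at [192.937, -594.453, 231.312] pointing down, gripper open.
Joint ranges: [-3.14, 3.14], [-1.21, 2.06], [-1.07, 1.41], [-3.16, 2.05], [-2.99, -0.16], [-3.1, 3.1]. Speed limits (rad/s): [2.79, 2.79, 3.14, 3.14, 3.14, 3.14].

INTERFACE

Orientations are given as a unit quaternion [x, y, z, w].
In Python, from bench import arm, cams, ticket gives the robot as it stands.
- The arm moves only by the tool servo_tool, never from a script. Its argument "commands" is a list that holds one entry, the list of rows, each a list of 7 numbers: the closure in counts, from 0 (fully open) to 255 (shut), then the shift along the tool's x, y, z in m, then the turn, a rotation vector about the tool's x, y, z in degrees. In form: [[[grip, x, y, z, ax, ay, az], ...]]. A call has 1 to 10 rows; each row shifts and turns the commanded pose from where the row before left it, along the tool's axes as they then stand; what a row does not reach is not made up. A row lasts 1/12 s, in which the tool goes at most 41.7 mm and 7.16 degrees, less where a joint would pass 70% of its speed; a pose out of reach is approached as far as the arm can. A call with a gripper value outside its range is refused whole. The fingers move at their own pace and stop on an object; the grip force is fixed at half the most. Time passes only in rows, so rows that do not move let the fingers close. It gives the time, the measured TCP pose, the force, the opening and the grip force at its end, in the units of the state.
- arm.read_state(): the state, without advancing time (a new reading comes with each control period).
- cams.get_image(name): name is "side" or "top" or "wrist"; returns a dict with "frame" (384x512x3 uint8, blue, green, red), "K" (3x3 intrinsics, pixels), "T" (4x4, takes a point from camera to world coordinates). Camera axes: x right, y up, looking along -z (the intrinsics and any distortion apply to the point x, -y, -z); pixel columns grow to the right and rows downward; lengths in mm; the calibration is good to about 2 mm. A picture is of the moment at which its call begins. There is no depth.
- ticket.job_done(): hands the job in; it is judged then, once.
The state is a dict: "clock": time; "joints": joint angles; "joint_vel": joint speeds; "joint_efforts": joint torques, N m; "position": TCP position; "ee_rot": TCP orientation; "contact_force": force on the tool from outside, world axes, zero at the start; "wrist_torque": the same for the moment, N m; "gripper_width": finger opening in mm; "grasp_force": force on a finger pad.
Only numpy, scipy, OpenCV 4.12 (cv2) and the standard library are available. Lean on these libraries where they do the work, as an engineer would, in place of code of your own. Each camera call takes 0.05 s, during which the arm holds its last target. There are 200 camera calls.

TASK

Tension the pasta roller and lock it: take the orange-handled pin from its wooden stand, put it into the hole of the red sprung wheel, and with the pin turn the wheel counterclockwise (seen from above) against its spring until you feel the hidden locking slot beneath, then press the pin fully home there, so that its collar sits down on the wheel, and let go with the wheel held by the pin. Feel your way gently and never force the pin against the wheel; leave the ramekin and the mug where they stand.

Things in the scene. Friction and masses are not known exactly. Their poses are not given: they have to be found in the camera images.
- pasta_roller: white pasta roller fixed to the worktop: a 150x150 mm housing, 34 mm high, with the tension wheel on top and two rollers between steel cheeks (80 mm high, 90 to 170 mm along its +x, 176 mm wide). Origin: on the worktop, under the wheel's axis; z up; x points to its rollers.
- wheel_axis (a point): point on the wheel's vertical axis, 64 mm above the worktop, level with the top of the wheel's yellow boss (a flat steel hub cap rises 8 mm above it).
- wheel_hole (a point): mouth of the pin hole, in the top of the yellow 34 mm boss on the red wheel (wheel 140 mm across over its black rim knobs, disc top 63 mm above the worktop). The hole is 11.5 mm wide, goes straight down through the 12 mm boss, and lies 45 mm from the axis; it moves with the wheel. A steel lock ring lies hidden 2 mm below the boss, its top 50 mm above the worktop; a pin put into the hole first stands on it.
- tension_wheel (a joint): angle of the wheel, rad: 0 at rest, growing counterclockwise seen from above, stop at 1.6. A spring turns it back: about 0.10 N m at rest plus 0.11 N m per rad (2 to 5 N at the hole). Somewhere between 0.65 and 1.25 rad (different every time, not visible) the hole passes over the only slot in the lock ring: 13 mm wide along the turn, 16 mm deep, so that a pin there can go 14 mm deeper than the ring's top, until its collar rests on the boss.
- pin: the locking pin, 79 mm long, 60 to 130 g, standing upright in its stand. From below: steel shank 10 mm thick, 28 mm long (lowest 4 mm tapered); collar 20 mm wide, 3 mm thick; round orange handle 18 mm thick, 48 mm long. Origin: centre of the foot end; z towards the handle.
- pin_grip (a point): centre of the pin's round handle, 55 mm above its foot: where to grasp it, from above, at any yaw.
- pin_foot (a point): the foot end of the pin, on its axis.
- pin_stand: wooden stand, 64x64x34 mm, fixed to the worktop, with a 13 mm wide hole, 32 mm deep, in which the pin stands with its collar on top. Origin: centre of its underside.
- ramekin: small white ramekin, 69 mm wide, 42 mm high, a bystander; origin: centre of its underside.
- mug: white mug with blue flowers, 87x121x96 mm, a bystander; origin: centre of its underside.

How it is judged:
By the outcome, as a careful person would: the job done as asked, in the order asked, and still so for the second after the job is handed in, with the robot touching nothing.
It also fails if it takes over 64 s, if anything falls off the work surface, if the arm or the gripper's body presses on something with over 40 N, if the wrist force passes 120 N, or if a joint passes its speed limit or range.

## Working session

There is one attempt and no reset: what is moved stays moved. The work goes in short steps, Python scripts to look and compute and a tool call to move; the robot and the scene stay as the last step left them, time stands still between calls to the robot, and variables do not carry over. Pictures are saved under pics/ and viewed, at most 10 in all, crops included, and the job is handed in when it is done.

Besides the shell and the picture viewer there is one more tool, called after "Request:" by a JSON object that holds its "op" and its "data". servo_tool: Moves the arm, as the interface text tells. Its arguments: {"type":"object","properties":{"commands":{"type":"array","items":{"type":"array","items":{"type":"array","items":{"type":"number"}}}}},"required":["commands"]}

```bash
mkdir -p pics; ls; python3 - <<'E'
from bench import arm,cams
import cv2,numpy as np
s=arm.read_state();print(s,arm.grip_point_offset)
for n in("top","side"):
    i=cams.get_image(n);cv2.imwrite(f"pics/{n}0.png",i["frame"]);print(n,i["K"],i["T"],[k for k in i])
a=cams.get_image("wrist");print(a["T"]);cv2.imwrite("pics/w0.png",a["frame"])
E
```

```text
pics
{'clock': 0.0, 'joints': array([-9.98405752e-01,  3.85565210e-01,  6.61236075e-03, -4.76080036e-04,
       -1.19400287e+00, -2.58605858e-01]), 'joint_vel': array([ 0.00042144, -0.00135685,  0.00086084,  0.00070385, -0.00095868,
       -0.00136603]), 'joint_efforts': array([-6.61009312e-05, -3.92284834e+01,  1.88397521e+01,  4.18626890e+00,
       -4.74471730e-03,  1.72896875e-05]), 'position': array([ 192.74584295, -593.91872207,  230.2144948 ]), 'ee_rot': array([-1.56162653e-01,  9.87730738e-01,  1.07713774e-03, -2.33393727e-04]), 'contact_force': array([-0.11493465,  0.5681956 , -0.58082565]), 'wrist_torque': array([-0.0374835 , -0.01051014,  0.01063507]), 'grasp_force': 0.0, 'gripper_width': 85.11674929470902} 18.700000000000003
top [[371.56130421   0.         263.44362441]
 [  0.         371.56130421 200.578392  ]
 [  0.           0.           1.        ]] [[-2.25274778e-02  9.81544632e-01 -1.89901682e-01  2.28948666e+02]
 [-9.99728945e-01 -2.32337306e-02 -1.49325619e-03 -1.11860534e+02]
 [-5.87782212e-03  1.89816569e-01  9.81801977e-01  1.32307889e+03]
 [ 0.00000000e+00  0.00000000e+00  0.00000000e+00  1.00000000e+00]] ['frame', 'K', 'T']
side [[376.40467617   0.         254.94397076]
 [  0.         376.40467617 187.22063999]
 [  0.           0.           1.        ]] [[ 9.82583270e-01  1.21549600e-01 -1.40555369e-01  2.84447033e+02]
 [-1.85651385e-01  6.09647459e-01 -7.70625421e-01 -1.22210545e+03]
 [-7.97998829e-03  7.83297945e-01  6.21595246e-01  9.58857302e+02]
 [ 0.00000000e+00  0.00000000e+00  0.00000000e+00  1.00000000e+00]] ['frame', 'K', 'T']
[[-3.08489419e-01 -9.12369731e-01 -2.69101750e-01  1.24356680e+02]
 [ 9.51223353e-01 -2.95023560e-01 -9.01955244e-02 -6.16346629e+02]
 [ 2.90031002e-03 -2.83800234e-01  9.58879041e-01  3.72953481e+02]
 [ 0.00000000e+00  0.00000000e+00  0.00000000e+00  1.00000000e+00]]
```

```bash
python3 - <<'E'
import cv2,numpy as np
a=cv2.imread("pics/top0.png");b=cv2.imread("pics/side0.png")
cv2.imwrite("pics/top0b.png",cv2.resize(a,(800,600),interpolation=cv2.INTER_CUBIC))
cv2.imwrite("pics/side0b.png",cv2.resize(b,(800,600),interpolation=cv2.INTER_CUBIC))
E
```

```text
(no output)
```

View pics/top0b.png

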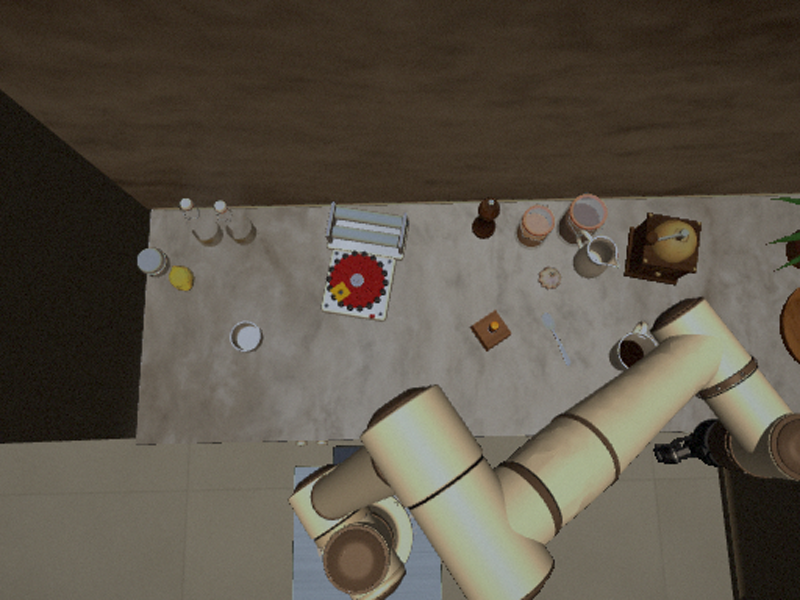

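View pics/side0b.png

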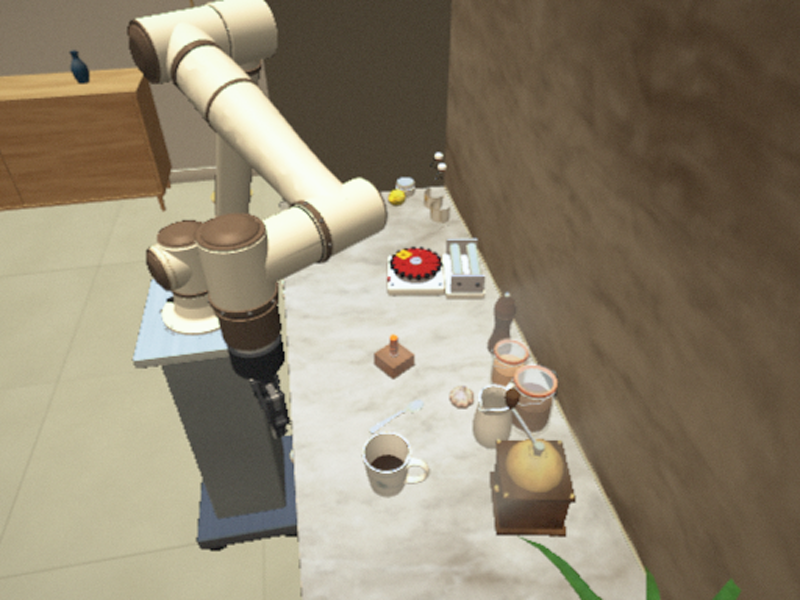

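The top view shows the pin top at about (494,326), the hub at (357,281) and the yellow boss at (340,291). The side view shows the pin top at (394,337), the hub at (416,262) and the boss at (404,255). All of these are pixels in the enlarged pictures. Next I triangulate.

```bash
cat > h.py <<'E'
import numpy as np,cv2
from bench import arm,cams
from scipy.spatial.transform import Rotation as R
def P(K,T):
    Tc=np.linalg.inv(T); return K@(np.diag([1,-1,-1])@Tc[:3])
def tri(views):  # [(K,T,(u,v))]
    A=[]
    for K,T,(u,v) in views:
        p=P(K,T);A+= [u*p[2]-p[0],v*p[2]-p[1]]
    A=np.array(A);x=np.linalg.lstsq(A[:,:3],-A[:,3],rcond=None)[0]
    res=[np.round(proj(K,T,x)-uv,1) for K,T,uv in views]
    return x,res
def proj(K,T,x):
    h=P(K,T)@np.append(x,1);return h[:2]/h[2]
def ray(K,T,uv,z):
    d=T[:3,:3]@(np.diag([1,-1,-1])@np.linalg.inv(K)@[uv[0],uv[1],1]);o=T[:3,3]
    return o+d*(z-o[2])/d[2]
def move(dw,s=None):  # world shift mm -> tool axes m
    s=s or arm.read_state();return R.from_quat(s["ee_rot"]).inv().apply(dw)/1000
E
python3 - <<'E'
from h import *
t=cams.get_image("top");s=cams.get_image("side")
f=1.5625
for n,a,b in (("pintop",(494,326),(394,337)),("hub",(357,281),(416,262)),("boss",(340,291),(404,255)),("ramekin",(246,336),(280,205)),):
    print(n,tri([(t["K"],t["T"],np.array(a)/f),(s["K"],s["T"],np.array(b)/f)]))
for n,a,z in (("pin",(494,326),79+6),("mug",(635,348),96),("ramekin",(246,336),42),("hub",(357,281),72),("boss",(340,291),64)):
    print(n,ray(t["K"],t["T"],np.array(a)/f,z))
S=arm.read_state();print(R.from_quat(S["ee_rot"]).as_matrix().round(3));w=cams.get_image("wrist");print(w["K"]);print((R.from_quat(S["ee_rot"]).inv().apply(w["T"][:3,3]-S["position"])))
E
```

```text
pintop (array([ 440.65424782, -287.86292868,   82.17141746]), [array([-0. , -1.1]), array([-1. ,  0.3])])
hub (array([554.03685868,  10.86856967,  58.71325886]), [array([ 0., -1.]), array([-0.8,  0.2])])
boss (array([530.58531681,  49.05809909,  58.7477174 ]), [array([ 0. , -0.6]), array([-0.5,  0.1])])
ramekin (array([312.75918728, 196.89150316, 193.41873416]), [array([ 5.7, 31.5]), array([20.8, -8.3])])
pin [ 436.48751833 -287.32029667   85.        ]
mug [ 380.26436091 -582.4906355    96.        ]
ramekin [434.0816862  261.25302083  42.        ]
hub [547.05703583   9.64454331  72.        ]
boss [527.06506088  48.40169015  64.        ]
[[-0.951 -0.309 -0.   ]
 [-0.309  0.951  0.001]
 [ 0.     0.001 -1.   ]]
[[285.82556938   0.         257.52152097]
 [  0.         285.82556938 189.46547911]
 [  0.           0.           1.        ]]
[ 7.19895248e+01  1.12332319e-01 -1.42592844e+02]
```

Request:
{"op": "servo_tool", "data": {"commands": [[[0,-0.0273,0.0179,0.0033,0,0,0],[0,-0.0273,0.0179,0.0033,0,0,0],[0,-0.0273,0.0179,0.0033,0,0,0],[0,-0.0273,0.0179,0.0033,0,0,0],[0,-0.0273,0.0179,0.0033,0,0,0],[0,-0.0273,0.0179,0.0033,0,0,0],[0,-0.0273,0.0179,0.0033,0,0,0],[0,-0.0273,0.0179,0.0033,0,0,0],[0,-0.0273,0.0179,0.0033,0,0,0],[0,-0.0273,0.0179,0.0033,0,0,0]]]}}

```text
clock: 1.13
position: [398.1, -338.5, 198.4]
ee_rot: [-0.156, 0.988, -0.0, 0.0]
contact_force: [0.6, -0.0, -0.2]
gripper_width: 85.4
grasp_force: 0.0
```

Request:
{"op": "servo_tool", "data": {"commands": [[[0,-0.0273,0.0179,0.0033,0,0,0],[0,-0.0273,0.0179,0.0033,0,0,0],[0,0,0,0,0,0,7],[0,0,0,0,0,0,7],[0,0,0,0,0,0,7],[0,0,0,0,0,0,7],[0,0,0,0,0,0,7],[0,0,0,0,0,0,7],[0,0,0,0,0,0,7],[0,0,0,0,0,0,0]]]}}

```text
clock: 1.97
position: [438.2, -289.0, 191.7]
ee_rot: [0.268, 0.963, 0.0, -0.0]
contact_force: [-0.3, 0.3, 0.1]
gripper_width: 85.3
grasp_force: 0.0
```

```bash
python3 - <<'E'
from h import *
S=arm.read_state();print(S["position"],R.from_quat(S["ee_rot"]).as_matrix().round(3))
w=cams.get_image("wrist");np.savez("w1",K=w["K"],T=w["T"]);cv2.imwrite("pics/w1.png",w["frame"])
print(proj(w["K"],w["T"],[438,-288,85]))
E
```

```text
[ 438.19709932 -288.9906617   191.73123821] [[-0.856  0.517 -0.   ]
 [ 0.517  0.856  0.   ]
 [ 0.     0.    -1.   ]]
[257.89253327 187.16968685]
```

View pics/w1.png

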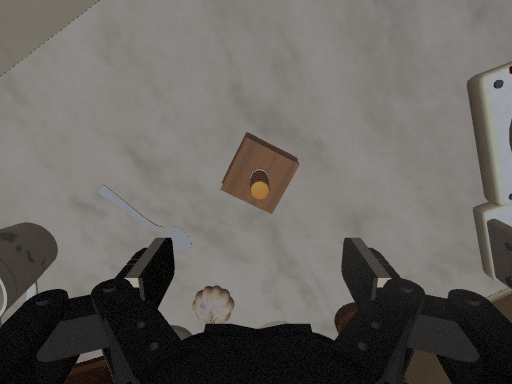

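The wrist view shows the pin top at (260,189), 2 px from where it was predicted. That puts it at about (440.6,-287.5), which agrees with the triangulation, so I descend and grasp.

Request:
{"op": "servo_tool", "data": {"commands": [[[0,-0.0013,0.0025,0.025,0,0,0],[0,0,0,0.03,0,0,0],[0,0,0,0.03,0,0,0],[0,0,0,0.03,0,0,0],[0,0,0,0.02,0,0,0],[0,0,0,0.009,0,0,0],[120,0,0,0,0,0,0],[120,0,0,0,0,0,0],[160,0,0,0,0,0,0],[160,0,0,0,0,0,0]]]}}

```text
clock: 2.85
position: [441.8, -287.9, 49.3]
ee_rot: [0.267, 0.964, -0.0, 0.002]
contact_force: [0.1, 0.1, 1.3]
gripper_width: 38.6
grasp_force: 0.0
```

Request:
{"op": "servo_tool", "data": {"commands": [[[255,0,0,0,0,0,0],[255,0,0,0,0,0,0],[255,0,0,0,0,0,0],[255,0,0,0,0,0,0]]]}}

```text
clock: 3.18
position: [441.4, -287.8, 49.0]
ee_rot: [0.267, 0.964, -0.0, 0.001]
contact_force: [-0.4, 0.2, 6.1]
gripper_width: 16.3
grasp_force: 58.4
```

Request:
{"op": "servo_tool", "data": {"commands": [[[255,0,0,-0.005,0,0,0],[255,0,0,-0.015,0,0,0],[255,0,0,-0.02,0,0,0],[255,0,0,-0.02,0,0,0],[255,0,0,-0.02,0,0,0],[255,0,0,-0.02,0,0,0],[255,0,0,-0.015,0,0,0],[255,0,0,0,0,0,0]]]}}

```text
clock: 3.85
position: [442.4, -288.3, 166.2]
ee_rot: [0.267, 0.964, -0.0, 0.003]
contact_force: [0.9, -0.9, -0.1]
gripper_width: 16.5
grasp_force: 58.7
```

Request:
{"op": "servo_tool", "data": {"commands": [[[255,0.004,0.012,0,0,0,0],[255,0.007,0.022,0,0,0,0],[255,0.009,0.03,0,0,0,0],[255,0.009,0.03,0,0,0,0],[255,0.009,0.03,0,0,0,0],[255,0.009,0.03,0,0,0,0],[255,0.009,0.03,0,0,0,0],[255,0.009,0.03,0,0,0,0],[255,0.009,0.03,0,0,0,0],[255,0.009,0.03,0,0,0,0]]]}}

```text
clock: 4.68
position: [510.0, -8.5, 161.6]
ee_rot: [0.267, 0.964, -0.0, -0.001]
contact_force: [0.7, -1.0, -0.5]
gripper_width: 16.5
grasp_force: 58.7
```

Request:
{"op": "servo_tool", "data": {"commands": [[[255,0.009,0.03,0,0,0,0],[255,0.005,0.018,0,0,0,0],[255,0.002,0.01,0,0,0,0],[255,0,0,0,0,0,0],[255,0,0,0,0,0,0]]]}}

```text
clock: 5.1
position: [526.2, 47.7, 161.9]
ee_rot: [0.267, 0.964, -0.001, -0.001]
contact_force: [0.8, -0.9, -1.2]
gripper_width: 16.6
grasp_force: 58.8
```

```bash
python3 - <<'E'
from h import *
S=arm.read_state();print(S["position"],R.from_quat(S["ee_rot"]).as_matrix().round(3),S["contact_force"])
w=cams.get_image("wrist");np.savez("w2",K=w["K"],T=w["T"]);cv2.imwrite("pics/w2.png",w["frame"])
K,T=w["K"],w["T"]
print(proj(K,T,[549,10,72]),proj(K,T,[528,48,64]),proj(K,T,S["position"]-[0,0,43]))
cv2.imwrite("pics/w2b.png",cv2.resize(w["frame"][120:345,110:410],(800,600),interpolation=cv2.INTER_CUBIC))
E
```

```text
[526.2367369   47.71971048 161.85201992] [[-0.857  0.515 -0.002]
 [ 0.515  0.857 -0.001]
 [ 0.001 -0.001 -1.   ]] [ 0.80572683 -0.88032759 -1.17311768]
[234.11169367 235.36924868] [258.56732224 192.36005944] [257.1684435  213.49357254]
```

View pics/w2b.png

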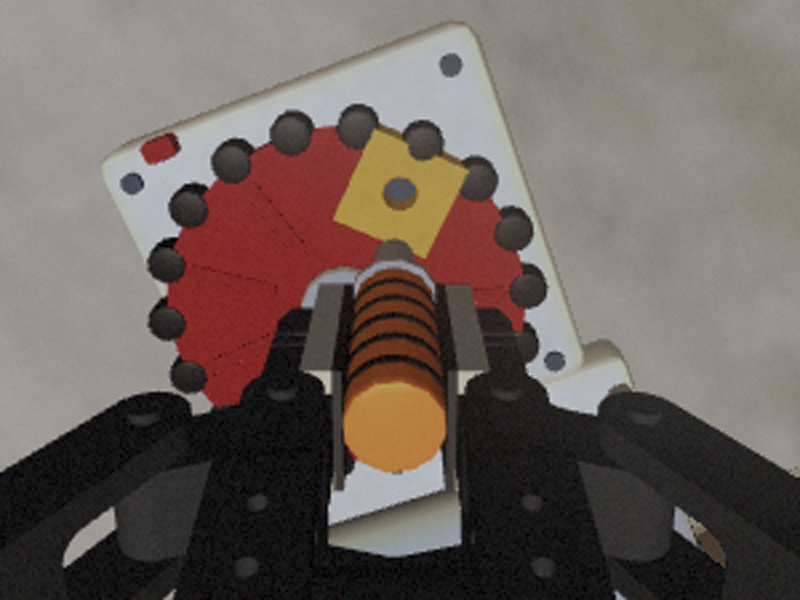

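The hole mouth is at crop (400,193), full-frame (260,192.4). The foot is at crop (394,247). Next I find the axis by fitting a circle through the rim knobs.

```bash
python3 - <<'E'
from h import *
from scipy.optimize import least_squares
d=np.load("w2.npz");K,T=d["K"],d["T"]
k=np.array([(188,205),(232,160),(292,131),(358,124),(423,139),(479,178),(514,228),(528,286),(522,343),(167,262),(167,321),(188,376)])*.375+[110,120]
h=ray(K,T,np.array([400,193])*.375+[110,120],64);print("hole",h)
for z in (55,60,65):
    p=np.array([ray(K,T,u,z)[:2] for u in k])
    r=least_squares(lambda q:np.hypot(*(p-q[:2]).T)-q[2],[549,10,64]);print(z,r.x,abs(r.fun).max(),np.hypot(*(h[:2]-r.x[:2])))
S=arm.read_state();print(move(h-S["position"]))
E
```

```text
hole [528.661008    49.07329826  64.        ]
55 [556.60751427  10.22034953  65.2764216 ] 0.5137749837903414 47.85978308813647
60 [554.76764455  11.71882712  63.96861108] 0.5034815163396047 45.57316080663937
65 [552.92777483  13.21730469  62.66080057] 0.4931880581601149 43.295822513137956
[-0.00131005  0.00302771  0.09802753]
```

Request:
{"op": "servo_tool", "data": {"commands": [[[255,-0.0014,0.0022,0.01,0,0,0],[255,0,0,0.015,0,0,0],[255,0,0,0.015,0,0,0],[255,0,0,0.008,0,0,0],[255,0,0,0,0,0,0],[255,0,0,0,0,0,0]]]}}

```text
clock: 5.65
position: [529.1, 48.4, 114.3]
ee_rot: [0.268, 0.963, -0.0, -0.0]
contact_force: [-0.3, -0.3, -0.8]
gripper_width: 16.4
grasp_force: 58.8
```

```bash
python3 - <<'E'
from h import *
S=arm.read_state();print(S["position"],R.from_quat(S["ee_rot"]).as_matrix().round(4),S["contact_force"])
w=cams.get_image("wrist");np.savez("w3",K=w["K"],T=w["T"]);cv2.imwrite("pics/w3.png",w["frame"])
K,T=w["K"],w["T"]
print(proj(K,T,[528.7,49.1,64]),proj(K,T,S["position"]-[0,0,43]))
cv2.imwrite("pics/w3b.png",cv2.resize(w["frame"][165:255,200:320],(800,600),interpolation=cv2.INTER_CUBIC))
E
```

```text
[529.09131955  48.41632442 114.31044249] [[-8.566e-01  5.160e-01 -1.000e-03]
 [ 5.160e-01  8.566e-01 -7.000e-04]
 [ 5.000e-04 -1.100e-03 -1.000e+00]] [-0.28874158 -0.31924004 -0.76663885]
[257.69857041 208.8381745 ] [257.15313768 213.42930385]
```

View pics/w3b.png

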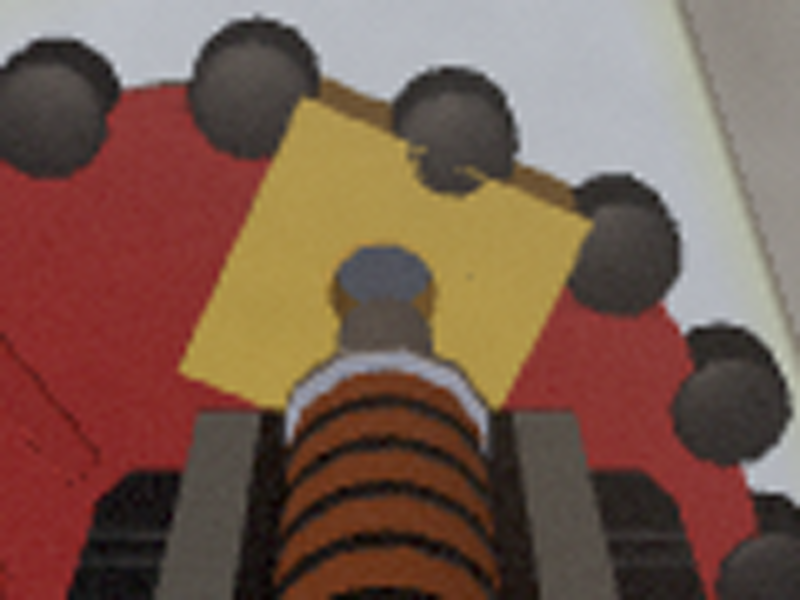

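The hole mouth is centred at crop (384,293) and the foot at about (386,326). The foot needs about +1.0 mm in tool x and -0.15 mm in y, then it can go down gently.

Request:
{"op": "servo_tool", "data": {"commands": [[[255,0.001,-0.00015,0,0,0,0],[255,0,0,0.003,0,0,0],[255,0,0,0.002,0,0,0],[255,0,0,0.002,0,0,0],[255,0,0,0.0015,0,0,0],[255,0,0,0.0015,0,0,0],[255,0,0,0,0,0,0]]]}}

```text
clock: 6.28
position: [528.1, 49.5, 104.3]
ee_rot: [0.267, 0.964, -0.0, -0.0]
contact_force: [0.1, 0.3, -1.2]
gripper_width: 16.1
grasp_force: 58.8
```

Request:
{"op": "servo_tool", "data": {"commands": [[[255,0,0,0.001,0,0,0],[255,0,0,0.001,0,0,0],[255,0,0,0.001,0,0,0],[255,0,0,0.001,0,0,0],[255,0,0,0,0,0,0]]]}}

```text
clock: 6.7
position: [528.3, 49.4, 100.6]
ee_rot: [0.267, 0.964, -0.0, -0.0]
contact_force: [0.7, -0.8, -0.7]
gripper_width: 16.4
grasp_force: 58.8
```

Request:
{"op": "servo_tool", "data": {"commands": [[[255,0,0,0.001,0,0,0],[255,0,0,0.001,0,0,0],[255,0,0,0.001,0,0,0],[255,0,0,0.001,0,0,0],[255,0,0,0,0,0,0]]]}}

```text
clock: 7.12
position: [528.3, 49.4, 96.5]
ee_rot: [0.267, 0.964, -0.0, -0.0]
contact_force: [0.2, -2.0, -0.8]
gripper_width: 16.6
grasp_force: 58.8
```

Request:
{"op": "servo_tool", "data": {"commands": [[[255,0,0,0.001,0,0,0],[255,0,0,0.001,0,0,0],[255,0,0,0.0005,0,0,0],[255,0,0,0,0,0,0]]]}}

```text
clock: 7.45
position: [528.3, 49.4, 94.1]
ee_rot: [0.267, 0.964, -0.0, -0.0]
contact_force: [0.1, -2.2, -0.6]
gripper_width: 16.7
grasp_force: 58.9
```

Request:
{"op": "servo_tool", "data": {"commands": [[[255,0,0,0.0005,0,0,0],[255,0,0,0.0005,0,0,0],[255,0,0,0,0,0,0]]]}}

```text
clock: 7.7
position: [528.3, 49.4, 93.2]
ee_rot: [0.267, 0.964, -0.0, 0.0]
contact_force: [0.8, -3.0, -0.2]
gripper_width: 16.8
grasp_force: 59.0
```

Request:
{"op": "servo_tool", "data": {"commands": [[[255,0,0,0.0005,0,0,0],[255,0,0,0,0,0,0]]]}}

```text
clock: 7.87
position: [528.4, 49.5, 93.0]
ee_rot: [0.267, 0.964, -0.0, 0.0]
contact_force: [0.3, -2.3, 1.6]
gripper_width: 16.2
grasp_force: 59.3
```

Request:
{"op": "servo_tool", "data": {"commands": [[[255,0,0,0.0005,0,0,0],[255,0,0,0,0,0,0]]]}}

```text
clock: 8.03
position: [528.5, 49.5, 92.9]
ee_rot: [0.267, 0.964, -0.0, 0.0]
contact_force: [-0.2, -3.0, 5.0]
gripper_width: 16.6
grasp_force: 59.6
```

The pin stands on the ring at TCP z≈93. I ease off slightly and turn along the arc around (554.3,12.1).

Request:
{"op": "servo_tool", "data": {"commands": [[[255,0,0,-0.0006,0,0,0],[255,0.0006,-0.00145,0,0,0,0],[255,0.0006,-0.00145,0,0,0,0],[255,0.0005,-0.0015,0,0,0,0],[255,0.0005,-0.0015,0,0,0,0],[255,0,0,0,0,0,0]]]}}

```text
clock: 8.53
position: [524.2, 46.0, 93.1]
ee_rot: [0.267, 0.964, 0.001, 0.001]
contact_force: [4.3, 0.4, -1.1]
gripper_width: 16.5
grasp_force: 58.9
```

Request:
{"op": "servo_tool", "data": {"commands": [[[255,0.0001,-0.0014,0,0,0,0],[255,0.0002,-0.0015,0,0,0,0],[255,0.0003,-0.0015,0,0,0,0],[255,0.0003,-0.0015,0,0,0,0],[255,0.0002,-0.0015,0,0,0,0],[255,0.0002,-0.0016,0,0,0,0],[255,0,0,0,0,0,0]]]}}

```text
clock: 9.12
position: [517.7, 38.5, 93.0]
ee_rot: [0.267, 0.964, 0.0, 0.0]
contact_force: [4.2, 1.2, 0.3]
gripper_width: 16.4
grasp_force: 59.0
```

```bash
cat > st.py <<'E'
from h import *
S=arm.read_state();p=S["position"];r=p[:2]-[554.3,12.1];a=np.arctan2(r[1],r[0])%(2*np.pi);e=np.array([np.cos(a),np.sin(a)]);f=S["contact_force"]
print(S["clock"],p,"r",np.hypot(*r),"phi",a-np.radians(124.7),"Frad",f[:2]@e,"Ftan",f[:2]@[-e[1],e[0]],f[2],S["wrist_torque"])
E
python3 st.py
```

```text
9.1167 [517.65790805  38.47371706  93.0060743 ] r 45.14660401367341 phi 0.34129841775987524 Frad -2.715210966143406 Ftan -3.448724016627818 0.29125066321153825 [ 5.68456164e-01 -1.36350398e+00  7.38732054e-05]
```

Request:
{"op": "servo_tool", "data": {"commands": [[[255,0,-0.0016,0,0,0,0],[255,0,-0.0016,0,0,0,0],[255,-0.0001,-0.0016,0,0,0,0],[255,-0.0001,-0.0016,0,0,0,0],[255,-0.0002,-0.0016,0,0,0,0],[255,-0.0003,-0.0016,0,0,0,0],[255,0,0,0.0003,0,0,0]]]}}

```text
clock: 9.7
position: [513.3, 30.2, 92.9]
ee_rot: [0.267, 0.964, 0.0, 0.0]
contact_force: [2.4, 3.2, 4.6]
gripper_width: 16.7
grasp_force: 59.2
```

```bash
python3 st.py
```

```text
9.7 [513.3144367   30.1568308   92.90795094] r 44.786890239106434 phi 0.5501864091086568 Frad -0.8819070270765248 Ftan -3.9363184453828457 4.571285046876294 [ 1.15627228 -0.81859232  0.01116418]
```

Request:
{"op": "servo_tool", "data": {"commands": [[[255,-0.0001,-0.0005,0,0,0,0],[255,-0.0001,-0.0005,0,0,0,0],[255,0,-0.0005,0,0,0,0],[255,-0.0001,-0.0005,0,0,0,0],[255,0,0,0,0,0,0]]]}}

```text
clock: 10.12
position: [512.8, 28.7, 92.9]
ee_rot: [0.267, 0.964, 0.001, 0.0]
contact_force: [3.2, 4.4, 2.6]
gripper_width: 16.4
grasp_force: 59.4
```

Request:
{"op": "servo_tool", "data": {"commands": [[[255,-0.0001,-0.0005,0,0,0,0],[255,-0.0001,-0.0005,0,0,0,0],[255,-0.0001,-0.0005,0,0,0,0],[255,-0.0001,-0.0005,0,0,0,0],[255,0,0,0,0,0,0]]]}}

```text
clock: 10.53
position: [512.0, 26.7, 92.8]
ee_rot: [0.267, 0.964, 0.0, 0.0]
contact_force: [2.9, 4.3, 4.4]
gripper_width: 16.9
grasp_force: 59.4
```

```bash
python3 st.py
```

```text
10.5333 [511.95231055  26.72780693  92.82810997] r 44.80289653237775 phi 0.6325768120046913 Frad -1.3780119154044594 Ftan -5.012913810575903 4.429354948382498 [ 1.60754294 -0.90727263 -0.00837446]
```

Request:
{"op": "servo_tool", "data": {"commands": [[[255,-0.0001,-0.0005,0,0,0,0],[255,-0.0001,-0.0005,0,0,0,0],[255,-0.0002,-0.0005,0,0,0,0],[255,0,0,0,0,0,0]]]}}

```text
clock: 10.87
position: [511.1, 24.9, 92.5]
ee_rot: [0.267, 0.964, 0.0, -0.0]
contact_force: [3.1, 3.2, 0.9]
gripper_width: 16.7
grasp_force: 59.4
```

Request:
{"op": "servo_tool", "data": {"commands": [[[255,-0.0001,-0.0005,0,0,0,0],[255,-0.0001,-0.0005,0,0,0,0],[255,-0.0002,-0.0005,0,0,0,0],[255,0,0,0,0,0,0]]]}}

```text
clock: 11.2
position: [510.5, 23.1, 92.3]
ee_rot: [0.268, 0.964, -0.0, -0.0]
contact_force: [2.3, 3.6, 1.2]
gripper_width: 16.7
grasp_force: 59.3
```

```bash
python3 st.py
```

```text
11.2 [510.54806316  23.07529615  92.31527921] r 45.10752823030556 phi 0.7193859329973717 Frad -1.376426409646957 Ftan -4.034667588736979 1.1551340621591846 [ 1.17832253 -0.78440123 -0.00587834]
```

z has dropped and the vertical force has gone, so this may be the slot. I probe downward.

Request:
{"op": "servo_tool", "data": {"commands": [[[255,0,0,0.0005,0,0,0],[255,0,0,0.0005,0,0,0],[255,0,0,0,0,0,0]]]}}

```text
clock: 11.45
position: [510.5, 23.1, 91.2]
ee_rot: [0.268, 0.964, -0.0, -0.0]
contact_force: [0.8, 4.4, 1.1]
gripper_width: 16.3
grasp_force: 59.3
```

Request:
{"op": "servo_tool", "data": {"commands": [[[255,0,0,0.0005,0,0,0],[255,0,0,0.0005,0,0,0],[255,0,0,0.0005,0,0,0],[255,0,0,0.0005,0,0,0],[255,0,0,0,0,0,0]]]}}

```text
clock: 11.87
position: [510.6, 23.1, 89.3]
ee_rot: [0.267, 0.964, -0.0, -0.0]
contact_force: [0.8, 2.9, 0.4]
gripper_width: 16.3
grasp_force: 59.3
```

Request:
{"op": "servo_tool", "data": {"commands": [[[255,0,0,0.0007,0,0,0],[255,0,0,0.0007,0,0,0],[255,0,0,0.0007,0,0,0],[255,0,0,0.0007,0,0,0],[255,0,0,0,0,0,0]]]}}

```text
clock: 12.28
position: [510.5, 22.8, 86.5]
ee_rot: [0.267, 0.964, -0.0, -0.0]
contact_force: [1.5, 1.0, 2.1]
gripper_width: 16.4
grasp_force: 59.2
```

```bash
python3 st.py
```

```text
12.2833 [510.50346765  22.8122431   86.45943883] r 45.08756367414232 phi 0.7252855624870196 Frad -1.2270085560221953 Ftan -1.2931180411080534 2.07878319095579 [ 0.32159048 -0.15161725 -0.003988  ]
```

Request:
{"op": "servo_tool", "data": {"commands": [[[255,0,0,0.0007,0,0,0],[255,0,0,0.0007,0,0,0],[255,0,0,0.0007,0,0,0],[255,0,0,0.0007,0,0,0],[255,0,0,0,0,0,0]]]}}

```text
clock: 12.7
position: [510.5, 22.9, 83.7]
ee_rot: [0.267, 0.964, -0.0, -0.0]
contact_force: [0.9, 0.4, 2.9]
gripper_width: 16.4
grasp_force: 59.3
```

Request:
{"op": "servo_tool", "data": {"commands": [[[255,0,0,0.0007,0,0,0],[255,0,0,0.0007,0,0,0],[255,0,0,0.0007,0,0,0],[255,0,0,0,0,0,0]]]}}

```text
clock: 13.03
position: [510.6, 22.9, 81.6]
ee_rot: [0.267, 0.964, -0.0, -0.0]
contact_force: [0.3, -2.1, 3.5]
gripper_width: 16.5
grasp_force: 59.4
```

Request:
{"op": "servo_tool", "data": {"commands": [[[255,0,-0.0002,0.0005,0,0,0],[255,0,0,0.0005,0,0,0],[255,0,0,0.0005,0,0,0],[255,0,0,0.0005,0,0,0],[255,0,0,0,0,0,0]]]}}

```text
clock: 13.45
position: [510.6, 22.9, 79.7]
ee_rot: [0.267, 0.964, -0.0, -0.0]
contact_force: [-1.1, -2.3, 3.6]
gripper_width: 16.6
grasp_force: 59.5
```

Request:
{"op": "servo_tool", "data": {"commands": [[[255,0,0,0.0004,0,0,0],[255,0,0,0.0004,0,0,0],[255,0,0,0,0,0,0]]]}}

```text
clock: 13.7
position: [510.7, 22.9, 79.0]
ee_rot: [0.267, 0.964, -0.0, -0.0]
contact_force: [-2.1, -1.9, 4.4]
gripper_width: 16.5
grasp_force: 59.7
```

Nearly seated. I press on gently until the collar stops it.

Request:
{"op": "servo_tool", "data": {"commands": [[[255,0,0,0.0004,0,0,0],[255,0,0,0.0004,0,0,0],[255,0,0,0,0,0,0]]]}}

```text
clock: 13.95
position: [510.7, 22.9, 78.9]
ee_rot: [0.267, 0.964, -0.0, -0.0]
contact_force: [-3.6, -2.6, 10.3]
gripper_width: 16.7
grasp_force: 60.2
```

Request:
{"op": "servo_tool", "data": {"commands": [[[255,0,0,0.0004,0,0,0],[255,0,0,0.0004,0,0,0],[255,0,0,0,0,0,0]]]}}

```text
clock: 14.2
position: [510.8, 22.9, 78.9]
ee_rot: [0.267, 0.964, -0.0, 0.0]
contact_force: [-5.1, -1.4, 14.9]
gripper_width: 16.6
grasp_force: 60.7
```

Request:
{"op": "servo_tool", "data": {"commands": [[[255,0.0003,-0.0004,-0.0013,0,0,0],[255,0,0,0,0,0,0],[200,0,0,0,0,0,0],[170,0,0,0,0,0,0],[130,0,0,0,0,0,0],[100,0,0,0,0,0,0],[100,0,0,0,0,0,0],[100,0,0,0,0,0,0]]]}}

```text
clock: 14.87
position: [510.4, 23.0, 78.5]
ee_rot: [0.267, 0.964, -0.0, -0.0]
contact_force: [1.1, -0.2, 0.7]
gripper_width: 52.0
grasp_force: 0.0
```

Request:
{"op": "servo_tool", "data": {"commands": [[[100,0,0,-0.005,0,0,0],[100,0,0,-0.01,0,0,0],[100,0,0,-0.015,0,0,0],[100,0,0,-0.02,0,0,0],[100,0,0,-0.02,0,0,0],[100,0,0,-0.02,0,0,0],[100,0,0,-0.01,0,0,0],[100,0,0,0,0,0,0],[100,0,0,0,0,0,0]]]}}

```text
clock: 15.62
position: [510.3, 22.9, 179.0]
ee_rot: [0.268, 0.964, 0.001, 0.0]
contact_force: [0.4, -0.6, -0.3]
gripper_width: 52.0
grasp_force: 0.0
```

```bash
python3 - <<'E'
from h import *
S=arm.read_state();print(S["position"],S["contact_force"])
w=cams.get_image("wrist");cv2.imwrite("pics/w4b.png",cv2.resize(w["frame"][90:315,110:410],(800,600),interpolation=cv2.INTER_CUBIC))
s=cams.get_image("side");cv2.imwrite("pics/s4b.png",cv2.resize(s["frame"][120:210,220:340],(800,600),interpolation=cv2.INTER_CUBIC))
E
```

```text
[510.26079676  22.94322728 179.0364003 ] [ 0.42701514 -0.64727822 -0.25005001]
```

View pics/w4b.png

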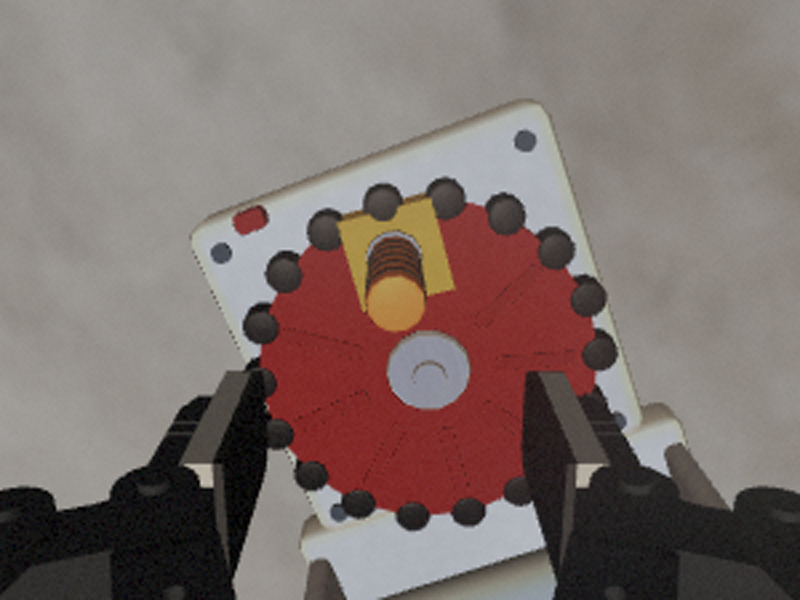

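View pics/s4b.png

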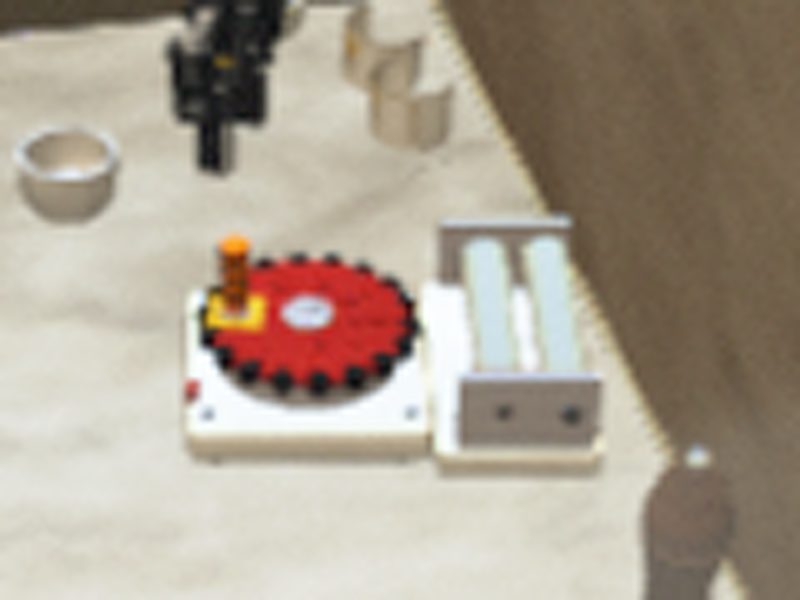

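The wrist picture shows the pin upright with its collar down on the boss at crop (395,240). The boss has turned and is held there. The side picture agrees, with the pin at (235,275), and the gripper is clear of everything. I hand it in.

```bash
python3 -c "
from bench import ticket
print(ticket.job_done())"
```

```text
the job is handed in; nothing more can be done
None
```

The wheel was turned about 0.7 rad counterclockwise until the pin dropped into the slot; the pin is now fully home with its collar on the boss, holding the wheel with the gripper clear, and the job was handed in at about 16 s on the robot's clock.

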